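# Anchor and set an extending pantry riser

### The arm

A 6-joint arm with a two-finger parallel gripper is mounted at the origin on the work surface. World frame = base frame: x ahead of the robot, y to its left, z up, the work surface at z = 0. Lengths are in m, angles in degrees, forces in N, time in s.
With the tool pointing down it reaches from about 0.3 to 0.875 m from the base axis. Payload 6.4 kg.
Tool frame: the origin (TCP) lies between the finger pads; the fingertips stand 22 mm ahead of it and the grasp point (between the pads) lies 3 mm ahead of it (robot.nose_length is the distance from the TCP to the fingertips, in m); z points along the fingers, y is the line along which they close (so a half turn about z gives the same grasp; the last joint's range is limited). The gripper opens to 88 mm and grips with 3 to 60 N. Pads are 18 mm wide; open, the fingers measure 123 mm over their backs; the gripper's body (75 mm by 187 mm) begins 45 mm behind the grasp point.
Start: joints at [-86.591, 10.359, 92.074, -0, 77.567, -11.82], TCP at [0.151, -0.555, 0.261] pointing down, gripper open.
Joint ranges: [-171.53, 171.53], [-51.25, 118.39], [17.06, 147.69], [-65.23, 245.23], [0, 150.52], [-178.68, 178.68]. Speed limits (degrees/s): [147.25, 147.25, 172.46, 180, 180, 180].

### API

Orientations are given as a 3x3 rotation matrix whose columns are the frame's x, y, z axes.
In Python, from station import robot gives the robot as it stands.
- The arm moves only by the shell command python3 -m creep 'ROWS' [FORCE]. ROWS is JSON, a list that holds one entry, the list of rows, each a list of 7 numbers: the turn, a rotation vector about the tool's x, y, z scaled (see below), then the shift along the tool's x, y, z scaled (see below), then the closure, from 0 (fully open) to 1 (shut). A call has 1 to 12 rows; each row shifts and turns the commanded pose from where the row before left it, along the tool's axes as they then stand; what a row does not reach is not made up. The controller multiplies each number of a shift by 20 mm and each number of a turn by 60 degrees. A row lasts 1/8 s, in which the tool goes at most 62.5 mm and 10.7 degrees, less where a joint would pass 70% of its speed; a pose out of reach is approached as far as the arm can. A call with a number of a shift or a turn outside -1 to 1 is refused whole. A call with a gripper value outside its range is refused whole. The fingers move at their own pace and stop on an object; FORCE is the grip in N (left out, the last holds). Time passes only in rows, so rows that do not move let the fingers close. It gives the time, the measured TCP pose, the force, the opening and the grip force at its end, in the units of the state.
- robot.observe(): the state, without advancing time (a new reading comes with each control period).
- robot.grab_frame(name): name is "scene" or "side" or "wrist"; returns a dict with "color" (480x640x3 uint8, red, green, blue), "fovy" (degrees; the focal length in pixels is half the picture's height over the tangent of half this angle, whatever the lens; pixels are square), "cx", "cy" (the principal point, pixels), "k1" (the pictures are not rectified: a ray, as slopes to the right and down, at radius r is drawn at 1 + k1 r^2 times it, then the intrinsics apply), "pose" (4x4, takes a point from camera to world coordinates). Camera axes: x right, y up, looking along -z (the intrinsics and any distortion apply to the point x, -y, -z); pixel columns grow to the right and rows downward; lengths in m; the calibration is good to about 2 mm. A picture is of the moment at which its call begins. There is no depth.
- robot.finish_job(): hands the job in; it is judged then, once.
Trained networks look in the newest picture that a camera, given by its name, has taken for a name from the list of things; names that differ only in an ending like _2 or _b are one class to them, and where a whole thing is asked for, a point or a joint stands for the part that bears it (a point fixed in the world has none). Each returns a list of dicts, best first, with "p" (0 to 1); they miss things now and then, are a little off and sometimes report something else, mostly with a low value. They report only what shows in the picture. A call takes as long as a camera call. They do not tell look-alikes from the thing itself.
- robot.trace(camera, name): "region" (480x640 bool, what is visible of it).
- robot.place_of(camera, name): "xyz" ([x, y, z] in m, in the coordinates of the camera as it stood for that picture, good to about 4 mm: a listed point, or the origin of a listed thing).
The state is a dict: "t": time; "qpos": joint angles; "dq": joint speeds; "joint_torque": joint torques, N m; "ee_pos": TCP position; "tool_rot": TCP orientation; "force": force on the tool from outside, world axes, zero at the start; "moment": the same for the moment, N m; "grip_width": finger opening in m; "grip_force": force on a finger pad.
Only numpy, scipy, OpenCV 4.12 (cv2) and the standard library are available. Lean on these libraries where they do the work, as an engineer would, in place of code of your own. Each camera call takes 0.05 s, during which the arm holds its last target. There are 200 camera calls.

### The job

Anchor the extending riser to the perforated shelf by knocking its sprung peg fully down with the mallet (do not touch the peg with the hand), then stand or lay the mallet back down on the shelf clear of the riser. Then slide the riser's sprung leg out until its two ears are level with the two tabs of the length mark and hold it there; only then squeeze the leg's cam lever fully closed against the grip block, leg still on the mark. Finish while still holding leg and lever pinched like that - do not let go - and leave the other things on the shelf where they are.

Things in the scene. Friction and masses are not known exactly. Their poses are not given: they have to be found in the camera images.
- riser: Extending jar riser, fixed. Origin under its centre on the shelf, z up. Aluminium base plate 80 (x) x 380 (y) x 10 mm; a runner 24 mm wide, top at z = 22 mm, lies along y from -115 to +185 mm. A fixed upright leg panel 120 (x) x 4 x 70 mm, top at z = 80, stands at y = -95 mm. The peg is at x = 0, y = -150 mm; the sliding leg moves out along +y.
- peg (a joint): How far the sprung anchor peg is pressed down: 0 (up) to 0.012 m (fully home). About 5 to 6 N drives it straight down; friction keeps it where it is left. Black mushroom head, 26 mm across and 8 mm thick; its top is 31 mm above the shelf when up and 19 mm when home.
- peg_top (a point): Centre of the top of the peg's head; axes as the riser's.
- leg (a joint): Travel of the sliding leg along the riser's +y: 0 (in) to 0.15 m (out). A spring pulls it in with 2 to 3.5 N; it never stays out by itself, even with the lever closed. It is a shoe 44 x 54 mm on the runner (z = 12 to 30), a grip block above it, and at the block's +y end an upright panel.
- leg_block (a point): Middle of the leg's grip block, 24 (x) x 40 (y) x 50 mm, z = 30 to 80; axes as the riser's. The panel, 120 (x) x 4 (y) mm, z = 30 to 80, has its near face at y = +20 mm from here. Fingers that come down beside the block, on the panel's -y side, can push the panel towards +y; the spring keeps it against them.
- leg_ears (a point): Middle of the line over the two black ears at the shoe's +y end (3 mm thick in y, reaching to x = -29 and +29 mm, tops at z = 32 mm), 32.5 mm further along +y than leg_block. Axes as the riser's.
- mark_line (a point): The length mark: middle between two dark steel tabs (9 x 3 x 22 mm, tops at z = 32 mm) standing on the base plate at x = -35.5 and +35.5 mm, fixed. The leg is at the mark when leg_ears has the same y as this point in the riser's frame. Axes as the riser's.
- lever (a joint): How far the cam lever is closed: 0 open, 0.55 rad fully closed (flat along the block's +x face). It stays where left; closing takes 5 to 8 N. Steel plate 8 x 45 x 40 mm, z = 36 to 76, carried by the leg. Upright hinge at x = +16.5, y = +14 mm from leg_block; it points to -y, its free end standing out to +x when open.
- lever_tip (a point): Point near the lever's free end, mid thickness and height, 42 mm from the hinge. The lever's outermost edge is 44 mm (x) from the block's middle when open, 20.5 mm when closed: block and lever together measure 56 mm across open, 32.5 mm closed.
- mallet: Small mallet, 0.15 to 0.35 kg, loose, standing on the striking face of its round rubber head (44 mm across, 60 mm high). Origin at the centre of that lower face. The wooden handle, 16 mm wide (y) and 22 mm high (z), runs level along -x from x = -20 to -155 mm with its axis 30 mm above the lower face.
- mallet_head (a point): Centre of the mallet's head, 30 mm above its lower face.
- mallet_grip (a point): Point on the axis of the mallet's handle, 50 mm from the head's axis: a good place to grip from above, fingers closing along the mallet's y.
- bottle: Empty amber glass bottle, 68 mm across, 220 mm high; bystander.
- sugar_bowl: Round steel sugar bowl with its lid shut, 84 mm across, 76 mm high; bystander.
- brush: Purple silicone brush lying flat; bystander.
- jug: Small white ceramic jug with a handle, 72 mm across, 85 mm high; bystander.
- tin: Food tin, 70 mm across, 90 mm high; bystander.
- ramekin: Terracotta ramekin, 70 mm across, 40 mm high; bystander.
Mind the look-alikes: they are no part of the job. Several things look just like the mallet: the one meant starts farthest from the robot's base.

How it is judged (in metres and radians):
On the way, in this order (a step that is already met when the one before it is completed fails the run):
1. the peg has been driven home by the mallet (value of joint peg above 0.0105 m), for 0.1 s.
2. the leg is held on the mark with the lever still open (y of leg_ears in the frame of mark_line between -0.006 and 0.006 m and contact force between the fingers and leg above 1 N and value of joint lever below 0.35 rad), for 0.2 s.
3. the lever is closed with the leg held on the mark (y of leg_ears in the frame of mark_line between -0.006 and 0.006 m and contact force between the fingers and leg above 1 N and value of joint lever above 0.47 rad), for 0.2 s.
At the end, for the whole second after the job is handed in: The peg is at least 10.5 of its 12 mm down; the leg's ears are within 6 mm of the length mark; the cam lever is closed by at least 0.47 of 0.55 rad; the fingers still press on leg and lever (over 1 N each); the mallet rests on the shelf, off the riser and out of the hand (all of step 3 and value of joint peg above 0.0105 m and contact force between the fingers and lever above 1 N and height (world z) of mallet_head below 0.04 m and linear speed of mallet below 0.02 m/s and contact force between mallet and riser below 0.3 N and contact force between the fingers and mallet below 0.3 N); the arm keeps its last pose, push and grip.
It fails at once if the hand touches the peg (contact force between any of the fingers, the arm and peg above 1 N).
It fails at once if the lever is closed while the leg is off the mark (value of joint lever above 0.45 rad and not (y of leg_ears in the frame of mark_line between -0.012 and 0.012 m)).
It fails at once if a bystander is moved more than 30 mm or tipped over (distance of any of bottle, sugar_bowl, brush, jug, tin, ramekin from where it was at the start of the episode above 0.03 m or angle between any of bottle, sugar_bowl, brush, jug, tin, ramekin's own z axis and vertical above 0.5 rad).
It also fails if it takes over 72 s, if anything falls off the work surface, if the arm or the gripper's body presses on something with over 40 N, if the wrist force passes 120 N, or if a joint passes its speed limit or range.

## Working session

There is one attempt and no reset: what is moved stays moved. The work goes in short steps, Python scripts to look and compute and a shell command to move; the robot and the scene stay as the last step left them, time stands still between calls to the robot, and variables do not carry over. Pictures are saved under pics/ and viewed, at most 10 in all, crops included, and the job is handed in when it is done.

```bash
ls; mkdir -p pics
cat > h.py <<'E'
from station import robot
import numpy as np, cv2
def W(f,p): return (f["pose"]@np.r_[p,1])[:3]
def look(cams,names,save=None,n=4):
    for c in cams:
        f=robot.grab_frame(c)
        if save: cv2.imwrite(f"pics/{save}_{c}.png",f["color"][:,:,::-1])
        for nm in names:
            for d in robot.place_of(c,nm)[:n]:
                if d["p"]>.2: print(c,nm,round(d["p"],2),W(f,d["xyz"]).round(3))
def px(f,p):
    q=np.linalg.inv(f["pose"])@np.r_[p,1]; s=np.array([q[0],-q[1]])/-q[2]
    s=s*(1+f["k1"]*(s@s)); F=240/np.tan(np.radians(f["fovy"])/2)
    return s*F+[f["cx"],f["cy"]]
E
python3 - <<'E'
from h import *
look(["scene","side"],["riser","peg_top","leg_block","leg_ears","mark_line","lever_tip","mallet","mallet_grip","bottle","sugar_bowl","brush","jug","tin","ramekin"],"a")
print(robot.observe())
E
```

```text
pics
scene riser 0.57 [0.567 0.095 0.001]
scene peg_top 0.64 [ 0.569 -0.054  0.03 ]
scene leg_block 0.82 [0.563 0.069 0.056]
scene leg_block 0.65 [ 0.573 -0.057  0.03 ]
scene leg_block 0.47 [ 0.59  -0.339  0.032]
scene leg_ears 0.86 [0.564 0.102 0.032]
scene leg_ears 0.27 [ 0.541 -0.346  0.033]
scene mark_line 0.6 [0.608 0.054 0.058]
scene mark_line 0.55 [0.556 0.225 0.033]
scene lever_tip 0.48 [0.605 0.052 0.054]
scene lever_tip 0.3 [ 0.587 -0.338  0.031]
scene mallet 0.95 [ 0.131 -0.363  0.005]
scene mallet 0.82 [0.394 0.116 0.   ]
scene mallet 0.81 [ 0.585 -0.331  0.003]
scene mallet 0.66 [ 0.32  -0.227 -0.001]
scene mallet_grip 0.88 [ 0.54  -0.342  0.033]
scene mallet_grip 0.75 [ 0.18  -0.371  0.034]
scene mallet_grip 0.71 [0.608 0.051 0.057]
scene mallet_grip 0.7 [0.37  0.075 0.031]
scene bottle 0.47 [ 0.541 -0.345  0.035]
scene sugar_bowl 0.78 [ 0.759 -0.076  0.   ]
scene brush 0.93 [0.788 0.191 0.004]
scene brush 0.62 [0.564 0.104 0.032]
scene jug 0.69 [ 0.735 -0.238 -0.002]
scene tin 0.9 [ 0.543 -0.488  0.003]
scene tin 0.32 [ 0.585 -0.331  0.003]
scene ramekin 0.63 [0.41  0.
[... 1060 characters left out ...]
04,
        7.75658050e+01, -1.18188080e+01]), 'dq': array([-0.08079946, -0.06442676,  0.02072617,  0.1308945 , -0.01313232,
       -0.03715835]), 'joint_torque': array([-1.19959604e-04, -4.33827746e+01, -3.42166293e+01,  7.02840392e-02,
        3.09144252e-02, -4.52721508e-06]), 'ee_pos': array([ 0.15105231, -0.55483135,  0.26072092]), 'tool_rot': array([[ 9.64889635e-01,  2.62655655e-01, -1.26825033e-05],
       [ 2.62655654e-01, -9.64889634e-01, -2.81398593e-05],
       [-1.96283091e-05,  2.38207273e-05, -1.00000000e+00]]), 'force': array([ 0.95510484, -0.52317436,  0.23380868]), 'moment': array([ 0.01258544,  0.06284113, -0.03472825]), 'grip_force': 0.0, 'grip_width': 0.0885268681580647}
```

View pics/a_scene.png

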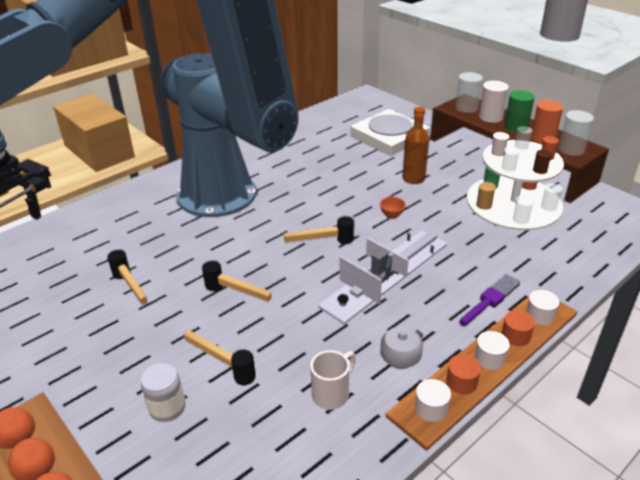

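View pics/a_side.png

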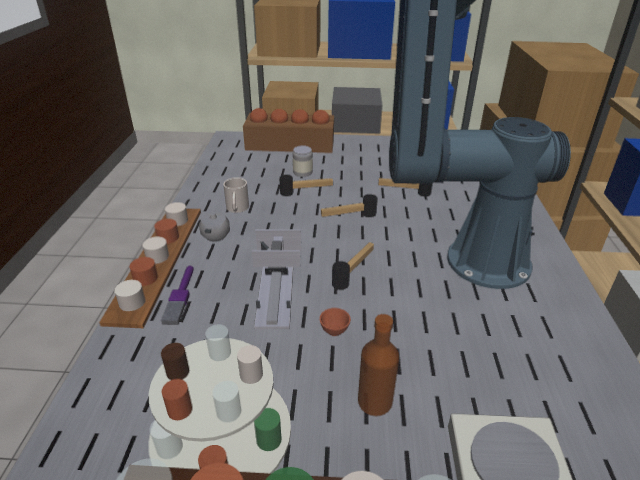

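The scene picture shows the target mallet's head at (243,367), handle to (187,335), and the riser's peg at (343,299). The tin is at (163,392), close to the grip, and the side picture agrees. The tool already has roughly the mallet's heading, so I move over its grip.

```bash
python3 -m creep '[[[0,0,0,0.97,-0.23,0.14,0],[0,0,0,0.97,-0.23,0.14,0],[0,0,0,0.97,-0.23,0.14,0],[0,0,0,0.97,-0.23,0.14,0],[0,0,0,0.97,-0.23,0.14,0],[0,0,0,0.97,-0.23,0.14,0],[0,0,0,0.97,-0.23,0.14,0],[0,0,0,0.97,-0.23,0.14,0],[0,0,0,0.97,-0.23,0.14,0],[0,0,0,0.97,-0.23,0.14,0],[0,0,0,0.97,-0.23,0.14,0]]]' 40
python3 -m creep '[[[0,0,0,0.97,-0.23,0.14,0],[0,0,0,0.97,-0.23,0.14,0],[0,0,0,0.97,-0.23,0.14,0],[0,0,0,0.97,-0.23,0.14,0],[0,0,0,0.97,-0.23,0.14,0],[0,0,0,0.97,-0.23,0.14,0],[0,0,0,0.97,-0.23,0.14,0],[0,0,0,0.97,-0.23,0.14,0],[0,0,0,0.97,-0.23,0.14,0],[0,0,0,0.97,-0.23,0.14,0],[0,0,0,0.5,-0.2,0.14,0],[0,0,0,0,0,0,0]]]'
python3 - <<'E'
from h import *
look(["wrist"],["mallet_grip","mallet_head","tin"],"b",2)
o=robot.observe();print(o["t"],o["ee_pos"],o["tool_rot"].round(3))
E
```

```text
t: 2.88
ee_pos: [0.3448, -0.4493, 0.2297]
tool_rot: [[0.965, 0.263, -0.0], [0.263, -0.965, -0.0], [-0.0, 0.0, -1.0]]
force: [-0.6, 0.1, 0.2]
grip_width: 0.088
grip_force: 0.0
t: 4.38
ee_pos: [0.5278, -0.3474, 0.1986]
tool_rot: [[0.965, 0.264, -0.001], [0.264, -0.965, 0.0], [-0.001, -0.001, -1.0]]
force: [0.6, 0.1, 0.6]
grip_width: 0.0881
grip_force: 0.0
wrist mallet_grip 0.89 [ 0.538 -0.344  0.027]
wrist mallet_grip 0.74 [ 0.367 -0.204  0.032]
wrist mallet_head 0.76 [ 0.59  -0.335  0.033]
wrist tin 0.6 [ 0.545 -0.488  0.003]
4.575 [ 0.52695811 -0.34857365  0.19927212] [[ 0.965  0.262 -0.   ]
 [ 0.262 -0.965 -0.   ]
 [-0.     0.    -1.   ]]
```

View pics/b_wrist.png

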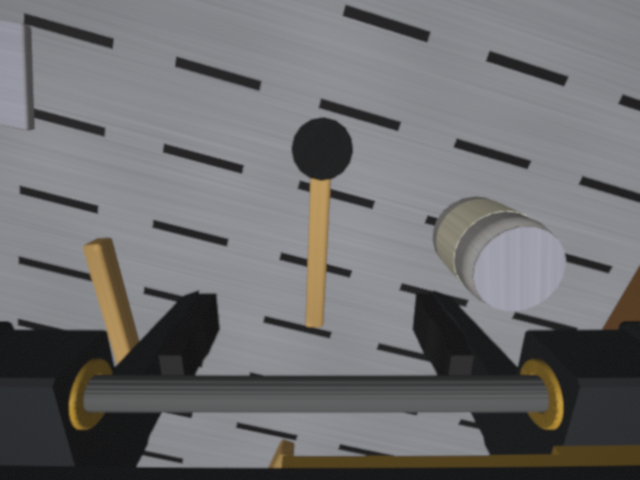

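The wrist picture shows the mallet head at (322,148) and the handle running straight down to (315,328), midway between the fingers. The tin is to the right at (505,255) and clear. I go down and grip.

```bash
python3 -m creep '[[[0,0,0,0.2,0,1,0.3],[0,0,0,0.2,0,1,0.3],[0,0,0,0.2,0,1,0.3],[0,0,0,0,0,1,0.3],[0,0,0,0,0,1,0.3],[0,0,0,0,0,1,0.3],[0,0,0,0,0,1,0.3],[0,0,0,0,0,0.8,0.3],[0,0,0,0,0,0.3,0.3],[0,0,0,0,0,0,1],[0,0,0,0,0,0,1],[0,0,0,0,0,0,1]]]' 55
python3 -m creep '[[[0,0,0,0,0,0,1],[0,0,0,0,0,0,1]]]'
```

```text
t: 6.08
ee_pos: [0.5394, -0.3454, 0.038]
tool_rot: [[0.965, 0.263, 0.001], [0.263, -0.965, -0.001], [0.001, 0.001, -1.0]]
force: [0.7, -0.7, 0.4]
grip_width: 0.0338
grip_force: 0.0
t: 6.32
ee_pos: [0.5391, -0.3452, 0.0374]
tool_rot: [[0.965, 0.263, 0.0], [0.263, -0.965, -0.001], [0.0, 0.001, -1.0]]
force: [0.0, -0.7, 0.5]
grip_width: 0.0155
grip_force: 54.3
```

```bash
python3 -m creep '[[[0,0,0,0,0,-0.5,1],[0,0,0,0,0,-1,1],[0,0,0,0,0,-1,1],[0,0,0,0,0,-1,1],[0,0,0,0.2,-0.5,-1,1],[0,0,0,0.2,-0.9,-0.5,1],[0,0,0,0.2,-1,0,1],[0,0,0,0.2,-1,0,1],[0,0,0,0.2,-1,0,1],[0,0,0,0.2,-1,0,1],[0,0,0,0.2,-1,0,1],[0,0,0,0.2,-1,0,1]]]'
python3 -m creep '[[[0,0,0,0.2,-1,0,1],[0,0,0,0.2,-1,0,1],[0,0,0,0.2,-1,0,1],[0,0,0,0.2,-1,0,1],[0,0,0,0.2,-1,0,1],[0,0,0,0.2,-0.9,0,1],[0,0,0,0.1,-0.3,0,1],[0,0,0,0,0,0,1]]]'
python3 - <<'E'
from h import *
look(["wrist","scene","side"],["mallet_head","peg_top"],"c",2)
o=robot.observe();print(o["t"],o["ee_pos"],o["force"])
a=cv2.imread("pics/c_wrist.png");b=cv2.imread("pics/c_scene.png")[180:380,220:480];b=cv2.resize(b,(520,400))
c=np.zeros((480,640,3),np.uint8);c[:400,:520]=b
cv2.imwrite("pics/c.png",cv2.resize(np.hstack([a,c]),(800,300)))
E
```

```text
t: 7.82
ee_pos: [0.5308, -0.1924, 0.1371]
tool_rot: [[0.965, 0.263, -0.0], [0.263, -0.965, 0.0], [-0.0, -0.0, -1.0]]
force: [0.2, 0.1, -2.6]
grip_width: 0.0157
grip_force: 54.2
t: 8.82
ee_pos: [0.5236, -0.067, 0.1372]
tool_rot: [[0.965, 0.263, 0.0], [0.263, -0.965, -0.0], [0.0, 0.0, -1.0]]
force: [-0.7, -0.4, -1.9]
grip_width: 0.0154
grip_force: 54.2
wrist mallet_head 0.58 [0.403 0.12  0.029]
wrist peg_top 0.37 [ 0.523 -0.063  0.13 ]
scene mallet_head 0.9 [ 0.132 -0.367  0.032]
scene mallet_head 0.82 [ 0.574 -0.057  0.131]
side mallet_head 0.9 [0.397 0.12  0.029]
side mallet_head 0.81 [ 0.573 -0.054  0.129]
side peg_top 0.63 [ 0.571 -0.057  0.134]
side peg_top 0.32 [ 0.522 -0.071  0.129]
9.275 [ 0.52344882 -0.06759074  0.13709235] [ 0.55844226  0.84590077 -2.79053357]
```

View pics/c.png

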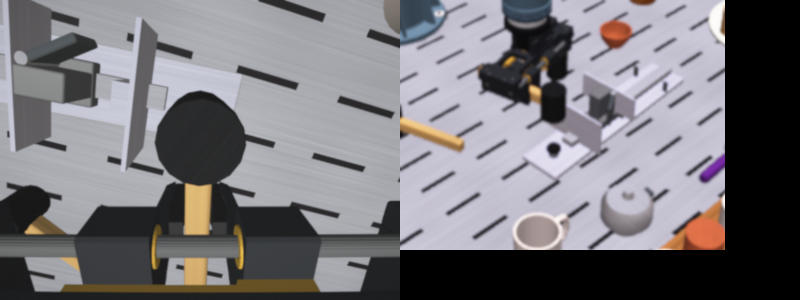

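The mallet head, at (200,138) in the left half, covers the peg in the wrist view. In the scene view it hangs just above and behind the peg at (553,150). Measured head and expected peg agree within 4 mm, so I press down.

```bash
python3 -m creep '[[[0,0,0,-0.15,0,1,1],[0,0,0,0,0,1,1],[0,0,0,0,0,1,1],[0,0,0,0,0,0.4,1],[0,0,0,0,0,0.2,1],[0,0,0,0,0,0.2,1],[0,0,0,0,0,0.15,1],[0,0,0,0,0,0,1]]]' 60
python3 -m creep '[[[0,0,0,0,0,0.15,1],[0,0,0,0,0,0.15,1],[0,0,0,0,0,0,1]]]'
```

```text
t: 10.28
ee_pos: [0.5212, -0.0682, 0.0586]
tool_rot: [[0.965, 0.263, 0.001], [0.263, -0.965, -0.0], [0.001, 0.001, -1.0]]
force: [-0.6, -0.6, 1.0]
grip_width: 0.0157
grip_force: 59.2
t: 10.65
ee_pos: [0.5212, -0.0691, 0.0535]
tool_rot: [[0.965, 0.263, 0.001], [0.263, -0.965, -0.002], [0.001, 0.002, -1.0]]
force: [-7.1, -2.5, 12.8]
grip_width: 0.0153
grip_force: 60.0
```

```bash
python3 -m creep '[[[0,0,0,0,0,0.1,1],[0,0,0,0,0,0,1],[0,0,0,0,0,-1,1],[0,0,0,0,0,-1,1],[0,0,0,0,0,-1,1],[0,0,0,0,0.6,-1,1],[0,0,0,0,1,0,1],[0,0,0,0,1,0,1],[0,0,0,0,1,0,1],[0,0,0,0,1,0,1],[0,0,0,0,1,0,1],[0,0,0,0,0.5,0,1]]]'
python3 - <<'E'
from h import *
look(["scene"],["peg_top","mallet_head","mallet_grip"],"d",3)
o=robot.observe();print(o["t"],o["ee_pos"],o["force"])
a=cv2.imread("pics/d_scene.png");b=cv2.imread("pics/a_scene.png")
cr=lambda i:cv2.resize(i[230:380,240:440],(400,300),interpolation=cv2.INTER_CUBIC)
cv2.imwrite("pics/d.png",np.hstack([cr(b),cr(a)]))
E
```

```text
t: 12.15
ee_pos: [0.5529, -0.1873, 0.1299]
tool_rot: [[0.965, 0.262, -0.0], [0.262, -0.965, -0.0], [-0.0, 0.0, -1.0]]
force: [0.2, 0.0, -2.8]
grip_width: 0.0156
grip_force: 60.0
scene peg_top 0.73 [0.561 0.068 0.055]
scene peg_top 0.63 [ 0.571 -0.054  0.022]
scene mallet_head 0.84 [ 0.316 -0.226  0.03 ]
scene mallet_head 0.76 [ 0.6   -0.178  0.13 ]
scene mallet_head 0.63 [ 0.13  -0.367  0.035]
scene mallet_grip 0.83 [0.372 0.077 0.03 ]
scene mallet_grip 0.8 [ 0.556 -0.186  0.128]
scene mallet_grip 0.73 [ 0.361 -0.211  0.032]
12.35 [ 0.55241034 -0.18549319  0.12990529] [ 0.6158317  -0.96867784 -2.51508449]
```

View pics/d.png

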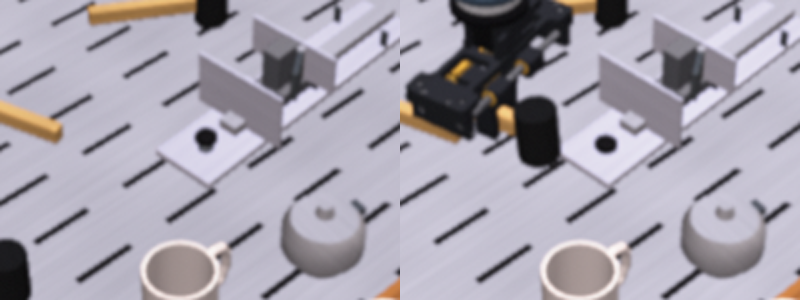

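The crops show the peg head up on its stem before, at (205,138), and flat on the plate after, at (605,143). It is driven home. I set the mallet down to the right of the riser.

```bash
python3 -m creep '[[[0,0,0,0,0.8,0.8,1],[0,0,0,0,0.8,1,1],[0,0,0,0,0.4,1,1],[0,0,0,0,0,0.9,1],[0,0,0,0,0,0.5,1],[0,0,0,0,0,0.2,1],[0,0,0,0,0,0.15,1],[0,0,0,0,0,0,1]]]'
python3 -m creep '[[[0,0,0,0,0,0.05,1],[0,0,0,0,0,0,1]]]'
```

```text
t: 13.35
ee_pos: [0.5634, -0.2243, 0.0395]
tool_rot: [[0.965, 0.263, 0.001], [0.263, -0.965, -0.0], [0.0, 0.0, -1.0]]
force: [0.2, 0.8, -3.6]
grip_width: 0.0156
grip_force: 60.0
t: 13.6
ee_pos: [0.5633, -0.2245, 0.0384]
tool_rot: [[0.965, 0.263, 0.0], [0.263, -0.965, -0.0], [0.0, 0.0, -1.0]]
force: [0.3, 0.3, -2.2]
grip_width: 0.0156
grip_force: 60.0
```

```bash
python3 -m creep '[[[0,0,0,0,0,0.05,1],[0,0,0,0,0,0,0.4],[0,0,0,0,0,0,0.4],[0,0,0,0,0,0,0.4],[0,0,0,0,0,-0.3,0.4],[0,0,0,0,0,-1,0],[0,0,0,0,0,-1,0],[0,0,0,0,0,-1,0],[0,0,0,0,0,-1,0],[0,0,0,0.1,-0.4,-1,0],[0,0,0,0.2,-0.8,-1,0],[0,0,0,0.27,-0.96,-1,0]]]'
python3 -m creep '[[[0,0,0,0.27,-0.96,-0.5,0],[0,0,0,0.27,-0.96,0,0],[0,0,0,0.27,-0.96,0,0],[0,0,0,0.27,-0.96,0,0],[0,0,0,0.27,-0.96,0,0],[0,0,0,0.27,-0.96,0,0],[0,0,0,0.27,-0.96,0,0],[0,0,0,0.27,-0.96,0,0],[0,0,0,0.27,-0.96,0,0],[0,0,-0.16,0.27,-0.96,0,0],[0,0,-0.16,0,0,0,0],[0,0,-0.16,0,0,0,0]]]'
python3 -m creep '[[[0,0,-0.16,0,0,0,0],[0,0,-0.16,0,0,0,0],[0,0,-0.16,0,0,0,0],[0,0,-0.16,0,0,0,0],[0,0,-0.16,0,0,0,0],[0,0,0,0,0,0,0]]]'
python3 - <<'E'
from h import *
look(["wrist","scene","side"],["leg_block","leg_ears","lever_tip","mark_line","mallet_head"],"e",3)
o=robot.observe();print(o["t"],o["ee_pos"],o["qpos"][5])
E
```

```text
t: 15.1
ee_pos: [0.5626, -0.1782, 0.1844]
tool_rot: [[0.965, 0.263, -0.0], [0.263, -0.965, 0.0], [-0.0, -0.0, -1.0]]
force: [0.8, 0.7, -0.5]
grip_width: 0.0879
grip_force: 0.0
t: 16.6
ee_pos: [0.5645, 0.0208, 0.1932]
tool_rot: [[0.715, 0.7, 0.0], [0.7, -0.715, -0.0], [0.0, 0.0, -1.0]]
force: [-0.4, 0.9, -0.2]
grip_width: 0.0882
grip_force: 0.0
t: 17.35
ee_pos: [0.5645, 0.0203, 0.1931]
tool_rot: [[-0.034, 0.999, 0.0], [0.999, 0.034, 0.0], [0.0, 0.0, -1.0]]
force: [-0.4, 0.8, -0.4]
grip_width: 0.0882
grip_force: 0.0
wrist leg_block 0.63 [0.564 0.072 0.053]
wrist leg_ears 0.89 [0.557 0.104 0.031]
wrist lever_tip 0.73 [0.605 0.052 0.056]
wrist mallet_head 0.71 [ 0.612 -0.209  0.031]
wrist mallet_head 0.62 [0.401 0.118 0.027]
scene leg_block 0.59 [0.561 0.068 0.056]
scene leg_ears 0.75 [0.564 0.099 0.034]
scene leg_ears 0.71 [ 0.736 -0.239  0.002]
scene lever_tip 0.63 [ 0.732 -0.238  0.002]
scene lever_tip 0.59 [0.606 0.053 0.055]
scene mark_line 0.54 [ 0.566 -0.22   0.035]
scene mallet_head 0.95 [ 0.615 -0.214  0.034]
scene mallet_head 0.75 [0.563 0.07  0.058]
scene mallet_head 0.64 [0.398 0.123 0.029]
side leg_block 0.87 [0.563 0.07  0.057]
side leg_ears 0.93 [0.563 0.106 0.035]
side leg_ears 0.39 [ 0.61  -0.209  0.006]
side lever_tip 0.39 [0.602 0.052 0.058]
side mallet_head 0.85 [ 0.612 -0.214  0.031]
side mallet_head 0.83 [0.394 0.118 0.026]
side mallet_head 0.79 [ 0.316 -0.223  0.034]
18.25 [0.56444321 0.01974441 0.19311189] -12.06030000940658
```

View pics/e_wrist.png

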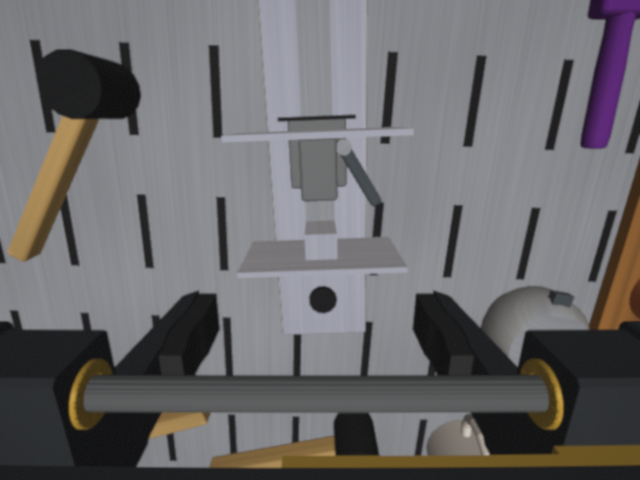

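The wrist view shows the leg panel at (318,135), its ears at row 117, the open lever from (343,145) to (378,205), and the peg down at (322,298). The mallet reads as standing at (0.612,-0.212), head height 0.032. The riser is turned about 1.5-2° from the tool. I correct that and move over the block to see the mark.

```bash
python3 -m creep '[[[0,0,-0.026,0,0,0,0],[0,0,0,0.8,0.1,0,0],[0,0,0,1,0.14,0,0],[0,0,0,1,0.1,0,0],[0,0,0,0,0,0,0]]]'
python3 - <<'E'
from h import *
look(["wrist"],["leg_block","leg_ears","mark_line","riser"],"f",3)
o=robot.observe();print(o["t"],o["ee_pos"],o["tool_rot"][:,1])
E
```

```text
t: 18.88
ee_pos: [0.5676, 0.0782, 0.1931]
tool_rot: [[-0.066, 0.998, -0.0], [0.998, 0.066, 0.0], [0.0, -0.0, -1.0]]
force: [0.1, -0.2, -0.6]
grip_width: 0.0879
grip_force: 0.0
wrist leg_block 0.96 [0.566 0.072 0.054]
wrist leg_ears 0.78 [0.56  0.106 0.033]
wrist riser 0.65 [0.565 0.095 0.003]
19.125 [0.56775381 0.07563947 0.19311149] [ 9.98066070e-01  6.21620300e-02 -5.24059343e-05]
```

View pics/f_wrist.png

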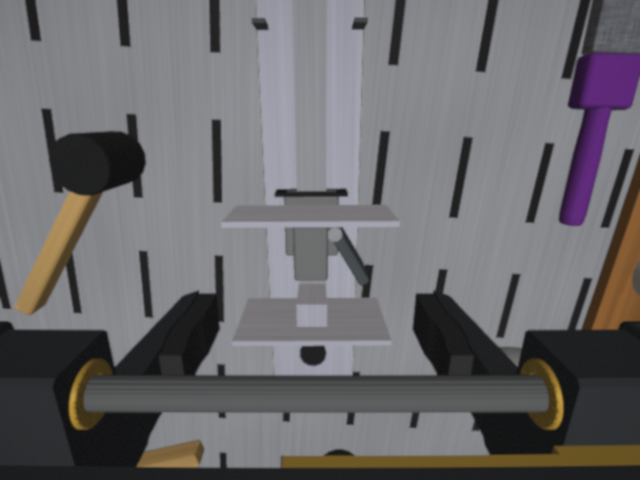

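The wrist view shows the riser square with the tool. The mark tabs are at (260,21) and (359,21), and the ears line is at row 191 from x 276 to 348. I turn these into positions on the plane z = 32 mm.

```bash
cat >> h.py <<'E'
def onplane(f,uv,z):
    F=240/np.tan(np.radians(f["fovy"])/2); d=(np.array(uv,float)-[f["cx"],f["cy"]])/F; s=d.copy()
    for _ in range(9): s=d/(1+f["k1"]*(s@s))
    r=f["pose"][:3,:3]@np.array([s[0],-s[1],-1]); o=f["pose"][:3,3]
    return o+r*(z-o[2])/r[2]
E
python3 - <<'E'
from h import *
f=robot.grab_frame("wrist"); g=f["color"].mean(2)
for c in (260,359,285,312,340): print(c,g[8:34,c].astype(int) if c in(260,359) else g[180:205,c].astype(int))
print([int(i) for i in np.where(g[20,230:400]<70)[0]+230])
for uv in [(255,20),(359,20),(260,20),(276,191.5),(348,191.5),(312,191.5)]: print(uv,onplane(f,uv,.032).round(4))
E
```

```text
260 [154 154 154 153 145 124  96  76  71  67  57  44  37  35  36  36  42  66
 110 142 154 156 156 157 156 157]
359 [158 157 156 148 126  96  78  72  67  56  45  37  36  37  36  42  68 112
 146 157 160 160 160 159 160 160]
285 [166 166 166 163 153 123  77  35  25  26  31  34  44  69  94 104 104 104
 104 105 106 109 114 117 119]
312 [141 142 142 143 142 141 134 113  78  45  34  36  50  76 100 107 110 110
 110 109 111 112 116 118 118]
340 [164 163 163 160 144 107  62  31  22  27  33  43  74 115 147 157 160 160
 159 159 155 143 128 119 118]
[253, 254, 255, 256, 257, 258, 259, 260, 261, 262, 263, 264, 265, 352, 353, 354, 355, 356, 357, 358, 359, 360, 361, 362, 363, 364, 393, 394, 395, 396, 397, 398, 399]
(255, 20) [0.5163 0.221  0.032 ]
(359, 20) [0.5879 0.2254 0.032 ]
(260, 20) [0.5198 0.2213 0.032 ]
(276, 191.5) [0.5342 0.1025 0.032 ]
(348, 191.5) [0.5909 0.106  0.032 ]
(312, 191.5) [0.5625 0.1042 0.032 ]
```

```bash
python3 -m creep '[[[0,0,0,0,0.1,0.8,0],[0,0,0,0,0,1,0],[0,0,0,0,0,1,0],[0,0,0,0,0,1,0],[0,0,0,0,0,1,0],[0,0,0,0,0,1,0],[0,0,0,0,0,0.7,0],[0,0,0,0,0,0.25,0],[0,0,0,0,0,0,0]]]'
python3 -m creep '[[[0,0,0,0.3,0,0,0],[0,0,0,0.3,0,0,0],[0,0,0,0.4,0,0,0],[0,0,0,0.5,0,0,0],[0,0,0,0.5,0,0,0],[0,0,0,0,0,0,0]]]'
```

```text
t: 20.3
ee_pos: [0.5698, 0.0762, 0.058]
tool_rot: [[-0.063, 0.998, -0.0], [0.998, 0.063, 0.0], [0.0, -0.0, -1.0]]
force: [-0.2, -0.5, 0.2]
grip_width: 0.088
grip_force: 0.0
t: 21.05
ee_pos: [0.5672, 0.1172, 0.0582]
tool_rot: [[-0.064, 0.998, 0.0], [0.998, 0.064, 0.0], [0.0, 0.0, -1.0]]
force: [1.1, -2.3, 1.6]
grip_width: 0.088
grip_force: 1.0
```

```bash
python3 -m creep '[[[0,0,0,0.5,0,0,0],[0,0,0,0.6,0,0,0],[0,0,0,0.6,0,0,0],[0,0,0,0.6,0,0,0],[0,0,0,0.6,0,0,0],[0,0,0,0.5,0,0,0],[0,0,0,0.2,0,0,0],[0,0,0,0,0,0,0]]]'
python3 - <<'E'
from h import *
look(["wrist"],["leg_ears","mark_line","leg_block"],"g",3)
look(["scene","side"],["leg_ears","mark_line"],"g",2)
a=cv2.imread("pics/g_side.png")[220:340,220:320];b=cv2.imread("pics/g_scene.png")[220:320,340:460]
w=cv2.imread("pics/g_wrist.png")
c=np.zeros((600,800,3),np.uint8);c[:480,:400]=w[:,120:520];c[:400,400:]=0
c[:300,400:760]=cv2.resize(b,(360,300),interpolation=2);c[300:,400:650]=cv2.resize(a,(250,300),interpolation=2)
cv2.imwrite("pics/g.png",c)
o=robot.observe();print(o["t"],o["ee_pos"],o["force"])
E
```

```text
t: 22.05
ee_pos: [0.5624, 0.1884, 0.0578]
tool_rot: [[-0.063, 0.998, -0.001], [0.998, 0.063, 0.0], [0.0, -0.001, -1.0]]
force: [-0.6, -2.5, 1.4]
grip_width: 0.088
grip_force: 1.3
wrist leg_ears 0.72 [0.549 0.209 0.032]
wrist leg_ears 0.39 [0.556 0.18  0.055]
wrist leg_block 0.59 [0.557 0.177 0.055]
wrist leg_block 0.46 [ 0.566  0.095 -0.002]
scene leg_ears 0.97 [0.558 0.207 0.034]
scene leg_ears 0.5 [ 0.571 -0.055  0.022]
scene mark_line 0.45 [ 0.569 -0.22   0.033]
side leg_ears 0.6 [0.555 0.212 0.031]
side mark_line 0.63 [0.557 0.18  0.059]
22.55 [0.56243064 0.18770439 0.05785018] [-1.51810527 -3.58889224 -0.45520316]
```

View pics/g.png

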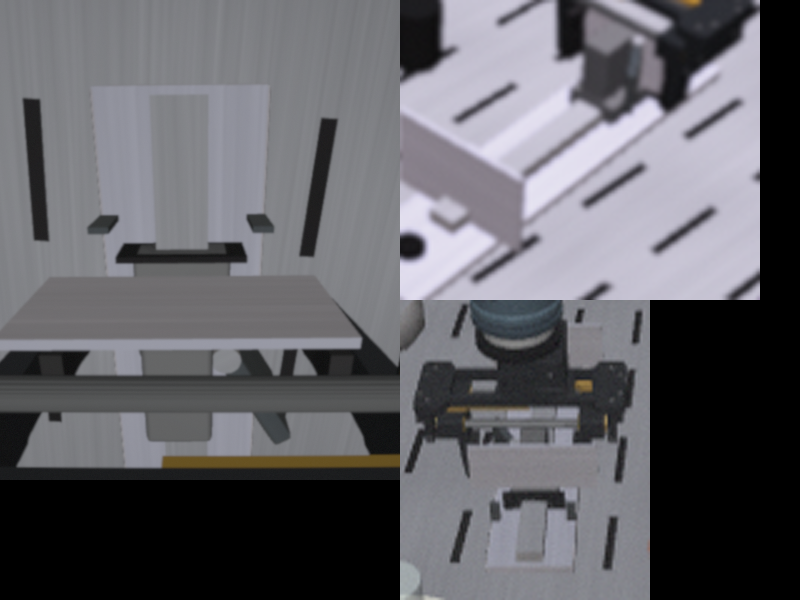

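The left panel (wrist view) shows the ears line at about (182,253) still short of the tabs at (103,224) and (260,222). I measure the remaining gap from the far top edges of both, which are at equal height.

Run:
```python
from h import *
f=robot.grab_frame("wrist"); g=f["color"].mean(2)
def edge(c,r0,r1):
    p=g[r0:r1,c]; print(c,p.astype(int)); t=(p[:3].mean()+p.min())/2; i=np.argmax(p<t)
    return c, r0+i-1+(p[i-1]-t)/(p[i-1]-p[i])
P={n:onplane(f,edge(*a),.032) for n,a in dict(tl=(228,208,236),tr=(378,206,236),el=(246,234,266),er=(357,234,266)).items()}
for k,v in P.items(): print(k,v.round(4))
y=f["pose"]; 
u=np.array([-.067,.9977,0]) ; print("gap mm",((P["tl"]+P["tr"])-(P["el"]+P["er"]))@u*500, "side l,r",(P["tl"]-P["el"])@u,(P["tr"]-P["er"])@u)
```

```text
228 [152 152 152 149 137 109  74  55  51  51  51  51  52  51  51  49  47  45
  43  47  48  55  68  90 118 142 152 153]
378 [155 155 155 154 152 139 110  74  54  53  53  52  52  52  52  52  51  53
  57  65  68  69  70  71  85 116 143 155 156 156]
246 [151 151 150 151 151 151 151 146 126  84  38  21  23  21  21  20  21  23
  20  18  22  20  24  27  29  32  31  37  57 100 137 152]
357 [149 149 149 148 150 148 145 128  88  44  22  20  20  21  21  21  21  17
  21  19  19  24  24  31  31  31  34  48  83 121 143 150]
tl [0.5219 0.2305 0.032 ]
tr [0.5853 0.2349 0.032 ]
el [0.5296 0.2177 0.032 ]
er [0.5778 0.2211 0.032 ]
gap mm 13.314831339991265 side l,r 0.013314271275089221 0.013315391404893294
```

```bash
python3 -m creep '[[[0,0,0,0.3,-0.05,0,0],[0,0,0,0.3,-0.05,0,0],[0,0,0,0.07,0,0,0],[0,0,0,0,0,0,0],[0,0,0,0,0,0,0],[0,0,0,0,0,0,0]]]'
python3 - <<'E'
from h import *
f=robot.grab_frame("wrist"); cv2.imwrite("pics/i.png",f["color"][200:300,200:420,::-1].repeat(3,0).repeat(3,1)); o=robot.observe();print(o["t"],o["ee_pos"],o["force"])
E
```

```text
t: 23.35
ee_pos: [0.5601, 0.2012, 0.0584]
tool_rot: [[-0.062, 0.998, 0.0], [0.998, 0.062, 0.0], [0.0, 0.0, -1.0]]
force: [1.3, -2.5, 1.6]
grip_width: 0.0878
grip_force: 1.4
23.4 [0.55999108 0.20118013 0.05831297] [ 2.04395259 -2.77960386  1.52169017]
```

View pics/i.png

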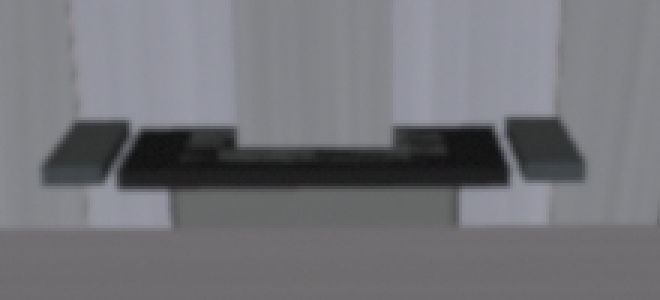

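The crop shows the ears (row 129/3) level with the tabs (row 120/3) to about 1.3 mm. I take that out and close the lever.

```bash
python3 -m creep '[[[0,0,0,0.06,0,0,0],[0,0,0,0,0,0,0.4],[0,0,0,0,0,0,0.5],[0,0,0,0,0,0,0.6],[0,0,0,0,0,0,0.7],[0,0,0,0,0,0,1],[0,0,0,0,0,0,1]]]' 40
python3 -m creep '[[[0,0,0,0,0,0,1],[0,0,0,0,0,0,1],[0,0,0,0,0,0,1]]]'
```

```text
t: 24.28
ee_pos: [0.5596, 0.2023, 0.0586]
tool_rot: [[-0.062, 0.998, -0.001], [0.998, 0.062, -0.0], [-0.0, -0.001, -1.0]]
force: [-1.6, -4.6, 1.7]
grip_width: 0.0325
grip_force: 39.7
t: 24.65
ee_pos: [0.5596, 0.2023, 0.0586]
tool_rot: [[-0.062, 0.998, -0.001], [0.998, 0.062, 0.0], [0.0, -0.001, -1.0]]
force: [-4.5, -3.6, 4.3]
grip_width: 0.033
grip_force: 39.7
```

Run:
```python
from h import *
f=robot.grab_frame("wrist")
look(["scene","side"],["mallet_head"],None,3)
cv2.imwrite("pics/j.png",f["color"][:,:,::-1]); o=robot.observe();print(o["t"],o["grip_width"],o["grip_force"],o["force"])
```

```text
scene mallet_head 0.97 [0.399 0.125 0.028]
scene mallet_head 0.82 [ 0.613 -0.213  0.032]
scene mallet_head 0.69 [ 0.132 -0.366  0.035]
side mallet_head 0.91 [ 0.314 -0.221  0.032]
side mallet_head 0.76 [ 0.612 -0.213  0.033]
side mallet_head 0.73 [ 0.132 -0.362  0.026]
24.9 0.03236255998762312 39.730938922421046 [-2.52537774 -3.86521604  4.01005704]
```

View pics/j.png

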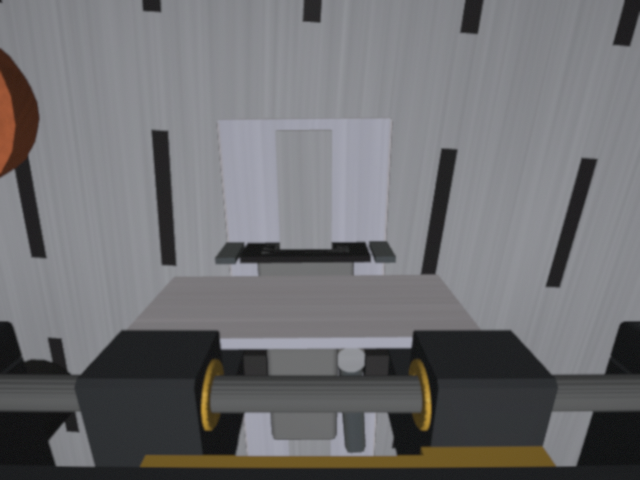

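The wrist view shows the ears level with the tabs at row 250. The lever lies flat along the block at (353,410), with the fingers pinched on both. The mallet still stands clear of the riser.

```bash
python3 -c "
from station import robot
print(robot.finish_job())"
```

```text
the job is handed in; nothing more can be done
None
```

The job is handed in (no verdict came back): the peg looks fully home, the mallet stands on the shelf clear of the riser, and the leg is level with the mark with its lever closed and still pinched at about 40 N.

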